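# Set a steering damper by clicks and stroke it

## Robot

A 6-joint arm with a two-finger parallel gripper is mounted at the origin on a cart in front of the work surface, level with it; the furniture and walls round the work are solid. World frame = base frame: x ahead of the robot, y to its left, z up, the work surface at z = 0. Lengths are in mm, angles in degrees, forces in N, time in s.
With the tool pointing down it reaches from about 300 to 850 mm from the base axis. Payload 4.2 kg.
Tool frame: the origin (TCP) lies midway between the tips of the shut fingers; the grasp point (between the pads) lies 19 mm behind it; z points along the fingers, y is the line along which they close (so a half turn about z gives the same grasp; the last joint's range is limited). The gripper opens to 91 mm and grips with 3 to 60 N. Pads are 32 mm wide; open, the fingers measure 118 mm over their backs; the gripper's body (76 mm by 178 mm) begins 60 mm behind the grasp point.
Start: joints at [-69.385, 18.312, 89.639, -0, 72.044, -1.146], TCP at [213.178, -534.043, 176.176] pointing down, gripper open.
Joint ranges: [-177.97, 177.97], [-48.28, 115.42], [12.27, 149.76], [-77.06, 257.06], [2.81, 150.46], [-146.56, 146.56]. Speed limits (degrees/s): [147.25, 147.25, 180, 180, 180, 180].

## Interface

Orientations are given as [roll, pitch, yaw] about the fixed x, y, z axes, in that order (R = Rz(yaw) Ry(pitch) Rx(roll)).
In Python, from workcell import env gives the robot as it stands.
- The arm moves only by the shell command python3 drive.py [OPENING] [FORCE], which reads ROWS from standard input. ROWS is a JSON list of rows, 1 to 8 of them, each an object with the fields pos (a list: dx, dy, dz in shares of the most that a row can go, 1 being 50 mm), rot (a list: a rotation vector rx, ry, rz in parts of the range, where 1.0 means 180 degrees); a field left out counts as zero; each row shifts and turns the commanded pose from where the row before left it, along the tool's axes as they then stand; what a row does not reach is not made up. A row lasts 1/10 s, in which the tool goes at most 50 mm and 8.59 degrees, less where a joint would pass 70% of its speed; a pose out of reach is approached as far as the arm can. OPENING is the finger opening in mm, set as the command begins (- or left out keeps the last). The fingers move at their own pace and stop on an object; FORCE is the grip in N (left out, the last holds). Time passes only in rows, so rows that do not move let the fingers close. It prints the time, the measured TCP pose, the force, the opening and the grip force at its end. Shift and turn numbers lie between -1 and 1, and a call with a number outside is refused. Input that does not fit is refused with a message, and nothing moves.
- env.state(): the state, without advancing time (a new reading comes with each control period).
- env.grab_frame(name): name is "scene" or "top"; returns the picture (480x640x3 uint8, blue, green, red); there is no depth.
- env.camera_model(name): a dict with "fx", "fy", "cx", "cy" (pixels), "T" (4x4, takes a point from camera to world coordinates). Camera axes: x right, y up, looking along -z (the intrinsics and any distortion apply to the point x, -y, -z); pixel columns grow to the right and rows downward; lengths in mm; the calibration is good to about 2 mm. A picture is of the moment at which its call begins. camera_model takes no time and is no camera call.
- env.job_done(): hands the job in; it is judged then, once.
The state is a dict: "time_s": time; "qpos": joint angles; "qvel": joint speeds; "effort": joint torques, N m; "ee_pos": TCP position; "ee_rot": TCP orientation; "force": force on the tool from outside, world axes, zero at the start; "torque": the same for the moment, N m; "gripper_width": finger opening in mm; "gripper_force": force on a finger pad.
Only numpy, scipy, OpenCV 4.12 (cv2) and the standard library are available. Lean on these libraries where they do the work, as an engineer would, in place of code of your own. Each camera call takes 0.05 s, during which the arm holds its last target. There are 200 camera calls.

## Task

The steering damper in the bench cradle needs its damping set: turn the black dial clockwise until it comes up firmly against its stop, then back it off (anticlockwise) exactly six clicks and let go of it. Then pull the rod out by its upright orange handle until its pointer stands at the red line, hold it there for about a second, and ease it back in fully by hand without letting it snap back. Leave the things around the cradle where they are.

Things in the scene. Friction and masses are not known exactly. Their poses are not given: they have to be found in the camera images.
- damper: Steering damper in a bolted-down grey cradle, base 280x90x10 mm. Origin on the worktop under the tube; z up; x along the tube from rod to blue valve block. In mm here: steel tube diameter 34, axis z=42, x -60 to 40; valve block 52x52, top z=66, centre x=65 y=0; two saddles 56 wide, top z=38; aluminium scale bar along y=-34, x -170 to -56, top z=40, ticks every 10, red line at x=-135.
- dial: Black ribbed round dial on top of the valve block, diameter 40 mm, z = 67 to 97 mm above the worktop. Origin on its axis, 66 mm above the worktop; z up, the turning axis; x along the red line on its cap: shows how far it has turned but not where its stop is, which differs each time. Clockwise from above closes it to a hard stop; anticlockwise opens it, 11 clicks in all. It starts 2 to 5 open.
- dial_grip (a point): Point on the dial's axis to grip from above, 88 mm above the worktop, 22 mm above the valve block (turns with the dial). Feel of the dial: sprung clicks every 18 degrees (0.314 rad), the stop being click 0; going over a click takes 0.2 to 0.3 N m (grip with 30 N or more), back near 0 at the click itself; let go, the dial springs into the nearest click. At the stop the torque rises past 0.5 N m.
- needle (a joint): Valve needle inside the block, driven by the dial, out of sight: 0 at the stop, +0.03 mm for each click opened (0.00018 m at six clicks). A reading is far too coarse to tell one click from the next; the clicks must be felt or counted.
- rod (a joint): Pull of the sprung rod in m: 0 fully in, grows as it is pulled out along -x of damper, 0.040 with the pointer at the red line, end of travel 0.060. The spring pulls it in with 3 N at 0 and 9 N at 0.040 m (150 N/m). Let go at the red line it would snap in faster than 0.4 m/s.
- handle (a point): Grip point on the axis of the upright round orange handle at the rod's end: a post 16 mm in diameter from z = 53 mm (top of the collar on the rod) to z = 95 mm; this point is 80 mm above the worktop, at x = -95 mm, y = 0 in damper when the rod is in. A thin orange pointer at its foot reaches to the scale bar.
- red_line (a point): Where handle stands when the pointer is at the red line: x = -135 mm, y = 0, z = 80 mm in damper.
- thread_lock: Bystander: small brown dropper bottle, upright, 33 x 34 x 102 mm; origin under its centre.
- electrical_tape: Bystander: roll of black tape lying flat, 68 mm in diameter, 19 mm high; origin under its centre.
- bolt_m12: Bystander: steel bolt standing on its head, 22 mm wide, 67 mm high; origin under its centre.
- hex_key_6: Bystander: L-shaped hex key lying flat, 113 x 31 x 6 mm; origin under its centre.

How it is judged:
By the outcome, as a careful person would: the job done as asked, in the order asked, and still so for the second after the job is handed in, with the robot touching nothing.
It also fails if it takes over 69 s, if anything falls off the work surface, if the arm or the gripper's body presses on something with over 40 N, if the wrist force passes 120 N, or if a joint passes its speed limit or range.

## Working session

There is one attempt and no reset: what is moved stays moved. The work goes in short steps, Python scripts to look and compute and a shell command to move; the robot and the scene stay as the last step left them, time stands still between calls to the robot, and variables do not carry over. Pictures are saved under pics/ and viewed, at most 11 in all, crops included, and the job is handed in when it is done.

```bash
mkdir -p pics; ls; python3 - <<'E'
from workcell import env
import cv2
for n in("scene","top"):
    f=env.grab_frame(n);cv2.imwrite(f"pics/{n}0.png",f)
    m=env.camera_model(n);print(n,{k:(v.tolist() if hasattr(v,'tolist') else v) for k,v in m.items()})
print(env.state())
E
```

```text
drive.py
pics
workcell.py
scene {'fx': 482.37003021632506, 'fy': 482.37003021632506, 'cx': 317.54944427403717, 'cy': 237.03338114535657, 'T': [[0.8997496892563154, 0.18536054890657291, -0.39508475494786954, 199.09002531830703], [-0.4362582225153764, 0.40561792544687947, -0.8032140821996924, -913.3550175760818], [0.01136925551161952, 0.8950505938019503, 0.44581966596807704, 479.79657908228245], [0.0, 0.0, 0.0, 1.0]]}
top {'fx': 570.6051518889772, 'fy': 570.6051518889772, 'cx': 318.4718330337117, 'cy': 238.86429424941198, 'T': [[0.015518347422106137, 0.9972889363169958, -0.07193023281626595, 454.25408629125366], [-0.9998077421184284, 0.014614677991843366, -0.01307248971105184, -237.63962760561813], [-0.0119858121684617, 0.07211926709909168, 0.997323995309324, 920.469674344437], [0.0, 0.0, 0.0, 1.0]]}
{'time_s': 0.1, 'qpos': array([-6.93874412e+01,  1.83456967e+01,  8.96991331e+01, -1.04894783e-03,
        7.20434221e+01, -1.14664133e+00]), 'qvel': array([-0.07065356, -0.08410205, -0.1943125 , -0.03227788, -0.03063893,
       -0.09093629]), 'effort': array([-1.70272920e-04, -4.13334131e+01, -2.32510149e+01,  7.27853319e-02,
        4.22440551e-02, -5.86361875e-05]), 'ee_pos': array([ 212.96537695, -533.56070297,  175.42918487]), 'ee_rot': array([-1.79911746e+02, -7.68881330e-04,  2.17595237e+01]), 'force': array([0.15211268, 0.10895966, 0.35390704]), 'torque': array([-0.05843273, -0.02022746,  0.0294339 ]), 'gripper_force': 0.0, 'gripper_width': 91.54585364641595}
```

View pics/scene0.png

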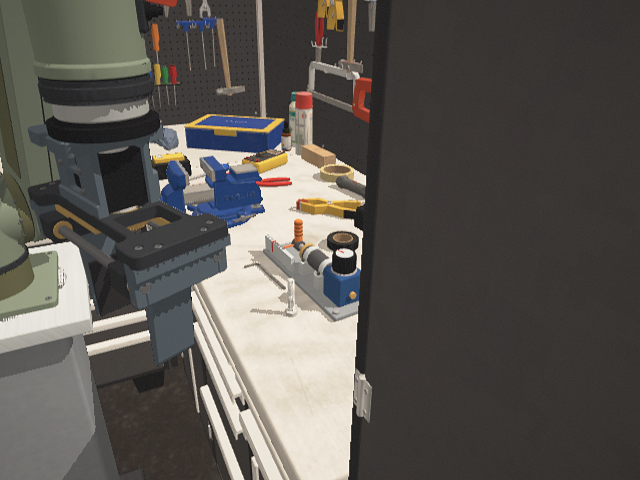

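View pics/top0.png

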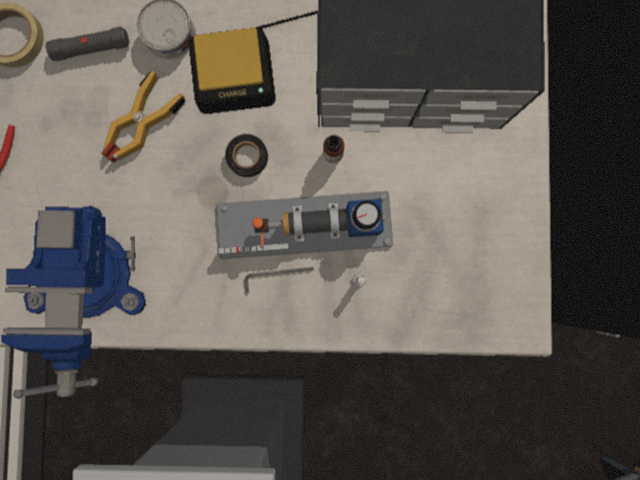

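The top view shows the damper with its rod pointing left: handle near (260,224), dial near (366,216), bolt (358,281), hex key below at (280,275), bottle (334,148) and tape (246,155). I'll zoom in and measure.

```bash
cat > h.py <<'E'
import numpy as np, cv2
from workcell import env
def ray(n,u,v,z):
    m=env.camera_model(n);T=np.array(m["T"])
    d=T[:3,:3]@np.array([(u-m["cx"])/m["fx"],-(v-m["cy"])/m["fy"],-1]);o=T[:3,3]
    return (o+d*(z-o[2])/d[2])[:2].round(1)
def proj(n,p):
    m=env.camera_model(n);T=np.array(m["T"]);c=T[:3,:3].T@(np.array(p)-T[:3,3])
    return np.array([m["cx"]+m["fx"]*c[0]/-c[2],m["cy"]-m["fy"]*c[1]/-c[2]]).round(1)
E
python3 - <<'E'
from h import *
f=cv2.imread('pics/top0.png');g=cv2.imread('pics/scene0.png')
a=cv2.resize(f[180:270,205:405],None,fx=4,fy=4,interpolation=2);b=cv2.resize(g[210:330,235:365],None,fx=3,fy=3,interpolation=2)
c=np.zeros((730,800,3),np.uint8)
cv2.imwrite('pics/c.png',np.vstack([a,np.pad(b[:235],((0,0),(0,410),(0,0)))])[:600])
def blobs(im,m,x0,y0,x1,y1,mn=5):
    mm=np.zeros(m.shape,np.uint8);mm[y0:y1,x0:x1]=m[y0:y1,x0:x1]
    n,l,s,ce=cv2.connectedComponentsWithStats(mm)
    return [(s[i].tolist(),ce[i].round(1).tolist()) for i in range(1,n) if s[i][4]>=mn]
h=cv2.cvtColor(f,cv2.COLOR_BGR2HSV)
print('orange',blobs(f,cv2.inRange(h,(3,150,120),(16,255,255)),205,180,405,270))
print('red',blobs(f,cv2.inRange(h,(0,110,80),(3,255,255))|cv2.inRange(h,(170,110,80),(180,255,255)),205,180,405,270,2))
print('cap',blobs(f,cv2.inRange(h,(0,0,130),(180,90,255)),345,195,388,235))
print('blue',blobs(f,cv2.inRange(h,(100,120,30),(125,255,255)),205,180,405,270,20))
h2=cv2.cvtColor(g,cv2.COLOR_BGR2HSV)
print('s orange',blobs(g,cv2.inRange(h2,(3,150,120),(16,255,255)),235,210,365,330))
print('s cap',blobs(g,cv2.inRange(h2,(0,0,150),(180,60,255)),330,240,358,262))
E
```

```text
orange [([253, 218, 10, 10, 81], [257.4, 222.3]), ([261, 233, 3, 13, 23], [261.8, 238.6])]
red [([360, 215, 4, 2, 4], [361.5, 215.5]), ([236, 247, 3, 6, 13], [236.9, 249.8])]
cap [([382, 195, 3, 3, 7], [383.0, 196.0]), ([357, 204, 20, 20, 310], [366.8, 213.5])]
blue [([347, 200, 36, 36, 350], [363.9, 219.7])]
s orange [([295, 219, 7, 23, 140], [298.1, 230.2]), ([284, 244, 10, 4, 16], [288.8, 245.6])]
s cap [([336, 248, 18, 10, 121], [344.6, 252.9]), ([355, 248, 3, 14, 23], [356.5, 253.3]), ([330, 250, 3, 12, 26], [330.7, 255.3])]
```

View pics/c.png

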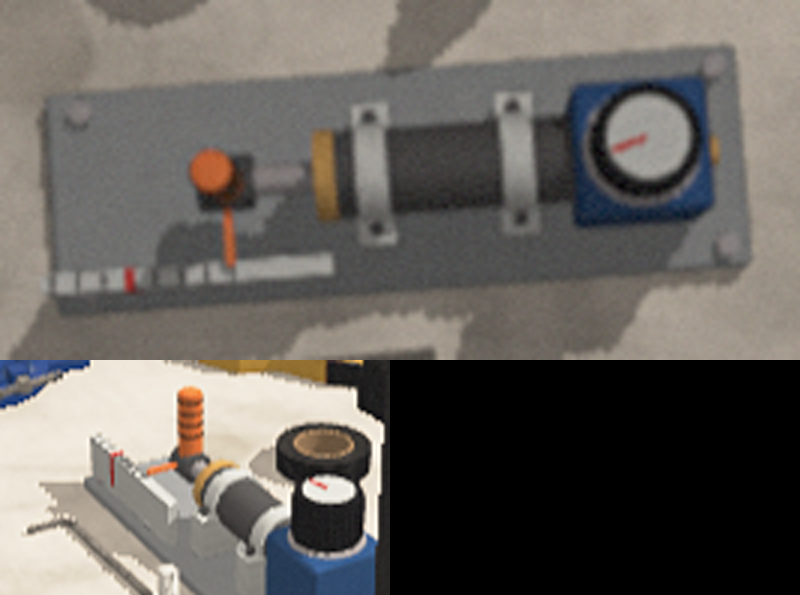

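The crop shows the handle top at about (257.5,222.3), the dial cap at (367,214), its red line pointing left and slightly down, and the red scale line at (237,250).

```bash
python3 - <<'E'
from h import *
d=ray('top',367,213.8,97);ha=ray('top',257.4,222.2,95);r=ray('top',236.9,249.8,40)
print('dial',d,'handle',ha,'redline',r)
v=ha-d;print('len (160)',np.linalg.norm(v),'ang of -x',np.degrees(np.arctan2(v[1],v[0])))
u=-v/np.linalg.norm(v);n=np.array([-u[1],u[0]]);o=d-65*u
print('o',o,'u',u,'yaw',np.degrees(np.arctan2(u[1],u[0])),'redline in damper',(r-o)@u,(r-o)@n)
print('scene proj dial',proj('scene',[*d,97]),'handle',proj('scene',[*ha,95]), 'scene ray',ray('scene',345,252.9,97),ray('scene',298.3,219.5,95))
for nm,uv in [('baseTL',(205+47/4,180+97/4)),('TR',(205+735/4,180+45/4)),('BR',(205+750/4,180+262/4)),('BL',(205+60/4,180+312/4))]:
    p=ray('top',*uv,8);print(nm,(p-o)@u,(p-o)@n)
for nm,uv,z in [('bolt',(360,279),67),('bottle',(334,141),102),('tape',(246,155),19),('key1',(312,268),3),('key2',(247,290),3)]:
    p=ray('top',*uv,z);print(nm,p,(p-o)@u,(p-o)@n)
E
```

```text
dial [ 551.1 -296.7] handle [ 536.8 -137.6] redline [ 498.9 -100.1]
len (160) 159.74135344362148 ang of -x 95.13597710125963
o [ 545.2812187  -231.96097171] u [ 0.08951971 -0.99598505] yaw -84.86402289874039 redline in damper -135.4835899384249 -34.3908442089099
scene proj dial [343.5 253.4] handle [297.3 220. ] scene ray [ 554.1 -296.3] [ 539.4 -136.4]
baseTL -168.1289249602074 43.64486621468778
TR 110.08757340998723 43.638981702131964
BR 108.83705189070822 -44.000941825503695
BL -168.22119912517624 -43.39633946100634
bolt [ 456.7 -289.3] 49.17904978567764 -93.35854291020155
bottle [ 656.4 -247.3] 25.2247642014473 109.29949961994114
tape [ 652.4 -107.5] -114.3720247281661 117.830415194542
key1 [ 473.3 -215.9] -22.440225707927006 -70.25444418787175
key2 [ 436.5 -112.2] -129.0182008720645 -97.62349988792266
```

The rows are not in the units I measure in: shifts go in shares of 50 mm and turns go in shares of 180 degrees. I convert before sending: 40 mm is 0.8, -9.5 mm is -0.19.

```bash
cat > go.py <<'E'
import sys
from h import *
from scipy.spatial.transform import Rotation as R
s=env.state();t=np.array([float(a) for a in sys.argv[1:4]])
r=R.from_euler('xyz',s["ee_rot"],degrees=True)
print('t',round(s["time_s"],2),'pos',s["ee_pos"].round(1),'rot',s["ee_rot"].round(2),'F',s["force"].round(1),'T',s["torque"].round(3),'w',round(s["gripper_width"],1),'gf',round(s["gripper_force"],1))
if len(t)==3: print('tool delta',r.inv().apply(t-s["ee_pos"]).round(1))
E
echo '[{"pos":[0.8, -0.19, 0]}, {"pos":[0.8, -0.19, 0]}, {"pos":[0.8, -0.19, 0]}, {"pos":[0.8, -0.19, 0]}, {"pos":[0.8, -0.19, 0]}, {"pos":[0.8, -0.19, 0]}, {"pos":[0.8, -0.19, 0]}, {"pos":[0.8, -0.19, 0]}]' | python3 drive.py 60 40; echo '[{"pos":[0.8, -0.19, 0]}, {"pos":[0.8, -0.19, 0]}, {}, {}, {}]' | python3 drive.py; python3 go.py 551.5 -296.6 71
```

```text
time_s: 0.9
ee_pos: [483.2, -343.5, 175.8]
ee_rot: [-180.0, 0.0, 21.8]
force: [-0.0, -1.0, 0.2]
gripper_width: 60.5
gripper_force: 0.0
time_s: 1.4
ee_pos: [548.5, -297.9, 175.8]
ee_rot: [-180.0, 0.1, 21.7]
force: [-0.2, -0.2, 0.2]
gripper_width: 60.4
gripper_force: 0.0
t 1.4 pos [ 548.5 -297.9  175.8] rot [-1.7997e+02  6.0000e-02  2.1730e+01] F [-0.2 -0.2  0.2] T [-0.024 -0.045 -0.038] w 60.4 gf 0.0
tool delta [ 3.400e+00 -1.000e-01  1.048e+02]
```

In the tool's units: 20 mm is 0.4, 12 mm is 0.24, -7.5 degrees is -0.0417.

```bash
echo '[{"pos":[0.068, 0, 0.4], "rot":[0, 0, -0.0417]}, {"pos":[0, 0, 0.4], "rot":[0, 0, -0.0417]}, {"pos":[0, 0, 0.4]}, {"pos":[0, 0, 0.4]}, {"pos":[0, 0, 0.24]}, {}, {}]' | python3 drive.py; python3 go.py 551.5 -296.6 71
```

```text
time_s: 2.1
ee_pos: [552.6, -297.0, 84.8]
ee_rot: [180.0, -0.0, 36.7]
force: [-0.2, 0.3, -0.5]
gripper_width: 59.9
gripper_force: 0.0
t 2.1 pos [ 552.6 -297.    84.8] rot [ 1.7995e+02 -2.0000e-02  3.6710e+01] F [-0.2  0.3 -0.5] T [-0.018  0.005  0.019] w 59.9 gf 0.0
tool delta [-0.6 -1.  13.8]
```

```bash
python3 - <<'E'
from h import *
cv2.imwrite('pics/top1.png',env.grab_frame('top')[140:320,250:450].repeat(3,0).repeat(3,1))
E
```

```text
(no output)
```

View pics/top1.png

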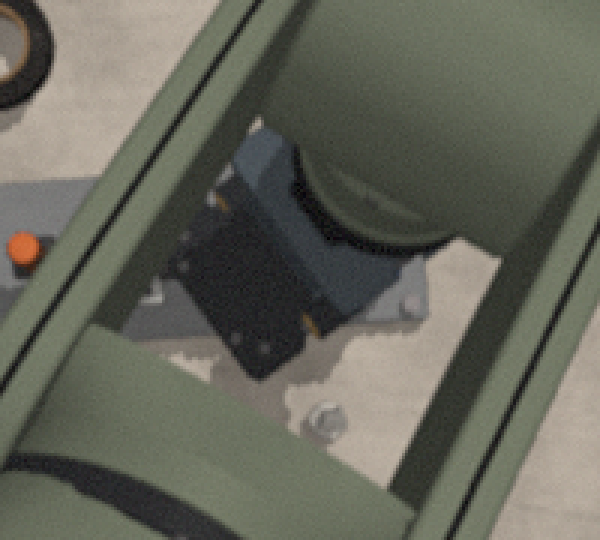

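The arm blocks the dial from above, and nothing is in contact. I'll descend and grip.

In the tool's units: 13.5 mm is 0.27, -1 mm is -0.02.

```bash
echo '[{"pos":[-0.012, -0.02, 0.27]}, {}, {}]' | python3 drive.py; echo '[{}, {}, {}, {}, {}]' | python3 drive.py 30 50; python3 go.py 551.5 -296.6 71
```

```text
time_s: 2.45
ee_pos: [551.9, -296.1, 71.5]
ee_rot: [179.9, -0.0, 36.8]
force: [-0.3, -0.7, 0.2]
gripper_width: 60.3
gripper_force: 0.0
time_s: 2.95
ee_pos: [551.6, -295.8, 70.7]
ee_rot: [180.0, -0.0, 36.8]
force: [-0.6, -0.3, 0.9]
gripper_width: 30.0
gripper_force: 0.0
t 2.95 pos [ 551.6 -295.8   70.7] rot [179.99  -0.    36.76] F [-0.6 -0.3  0.9] T [0.001 0.008 0.035] w 30.0 gf 0.0
tool delta [-0.5  0.6 -0.3]
```

```bash
echo '[{}, {}]' | python3 drive.py; python3 - <<'E'
from h import *
f=env.grab_frame('scene')[130:330,180:380]
cv2.imwrite('pics/s2.png',cv2.resize(f,None,fx=3,fy=3,interpolation=2))
print(proj('scene',[551.6,-295.8,70.7]))
E
```

```text
time_s: 3.15
ee_pos: [551.5, -295.8, 70.6]
ee_rot: [180.0, 0.0, 36.8]
force: [0.1, 0.2, -0.8]
gripper_width: 30.2
gripper_force: 0.0
[343.  266.7]
```

View pics/s2.png

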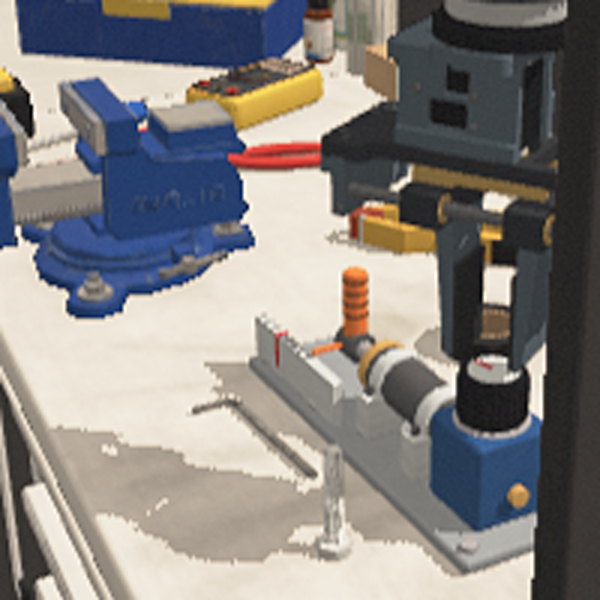

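The fingertips look to be above or behind the dial instead of around it. I'll compare the projected fingertips with the pictures.

```bash
python3 - <<'E'
from h import *
def tips(p,yaw,w):
    a=np.radians(yaw);y=np.array([np.sin(a),-np.cos(a),0]);x=np.array([np.cos(a),np.sin(a),0])
    for s in(1,-1):
        for k in (w/2,w/2+13.5):
            for e in (16,-16): yield s,k,e,np.array(p)+s*k*y+e*x
print('start');[print(s,k,e,proj('scene',q)) for s,k,e,q in tips([213,-533.6,175.4],21.8,91)]
print('now crop');[print(s,k,e,(proj('scene',q)-[180,130])*3,(proj('scene',q+[0,0,27])-[180,130])*3) for s,k,e,q in tips([551.5,-295.8,70.6],36.8,30)]
f=cv2.imread('pics/scene0.png')[180:400,20:250]
g=env.grab_frame('scene')[200:290,300:370]
cv2.imwrite('pics/s3.png',np.hstack([np.pad(cv2.resize(f,None,fx=1.7,fy=1.7),((0,166),(0,0),(0,0))),cv2.resize(g,(408,540),interpolation=2)]))
E
```

```text
start
1 45.5 16 [191.6 377. ]
1 45.5 -16 [159.5 396.5]
1 59.0 16 [200.6 384.5]
1 59.0 -16 [168.4 404.7]
-1 45.5 16 [138.7 333.4]
-1 45.5 -16 [108.  348.5]
-1 59.0 16 [131.9 327.7]
-1 59.0 -16 [101.4 342.4]
now crop
1 15.0 16 [524.4 404.4] [526.5 362.4]
1 15.0 -16 [501.3 429.6] [503.4 386.7]
1 28.5 16 [546.3 409.8] [549.  367.8]
1 28.5 -16 [523.8 435.6] [526.2 392.7]
-1 15.0 16 [476.7 392.1] [478.2 350.7]
-1 15.0 -16 [452.4 416.4] [453.6 374.1]
-1 28.5 16 [455.7 386.4] [456.9 345.3]
-1 28.5 -16 [431.1 410.7] [431.7 368.7]
```

View pics/s3.png

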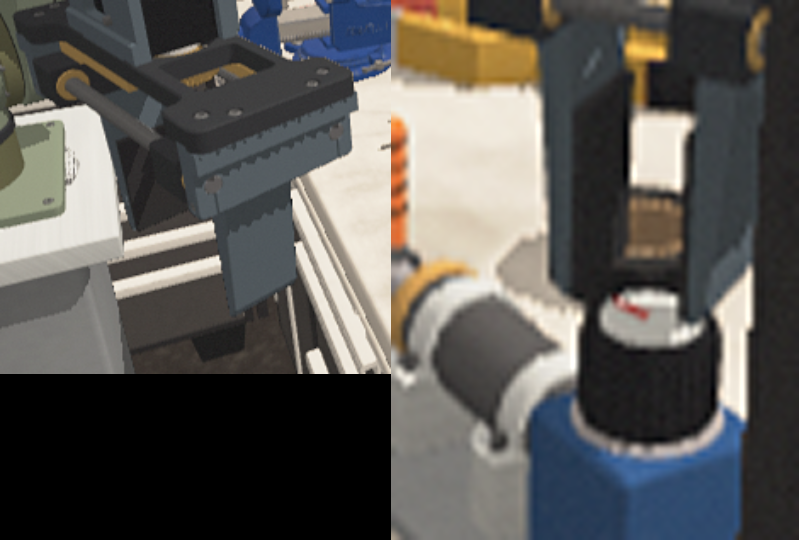

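```bash
echo '[{}, {}, {}]' | python3 drive.py 60; python3 - <<'E'
from h import *
def pt(p,yaw,k,e,dz):
    a=np.radians(yaw);y=np.array([np.sin(a),-np.cos(a),0]);x=np.array([np.cos(a),np.sin(a),0])
    return np.array(p)+k*y+e*x+np.array([0,0,dz])
for dz in (0,20,40):
  print(dz,'start near finger outer e-,e+ (obs 158,364 / 193.5,343.5)',[proj('scene',pt([213,-533.6,175.4],21.8,59,e,dz)) for e in(-16,16)],
  'body (obs 136,309 / 229,268)',[proj('scene',pt([213,-533.6,175.4],21.8,89,e,dz+79)) for e in(-38,38)])
  P=[551.5,-295.8,70.6]
  print(' now obs 327.3,245.8/334.1,250/351.3,252.5',[proj('scene',pt(P,36.8,k,-16,dz)) for k in(-28.5,-15,15)])
E
python3 - <<'E'
from h import *
f=env.grab_frame('scene')[180:290,290:370]
cv2.imwrite('pics/s4.png',cv2.resize(f,None,fx=5,fy=5,interpolation=2))
E
```

```text
time_s: 3.55
ee_pos: [551.6, -295.8, 70.7]
ee_rot: [180.0, 0.0, 36.8]
force: [-0.5, -0.4, -0.0]
gripper_width: 51.2
gripper_force: 0.0
0 start near finger outer e-,e+ (obs 158,364 / 193.5,343.5) [array([168.4, 404.7]), array([200.6, 384.5])] body (obs 136,309 / 229,268) [array([149.9, 360.1]), array([236.5, 312.9])]
 now obs 327.3,245.8/334.1,250/351.3,252.5 [array([323.7, 266.9]), array([330.8, 268.8]), array([347.1, 273.2])]
20 start near finger outer e-,e+ (obs 158,364 / 193.5,343.5) [array([165.3, 386.5]), array([198.3, 366.7])] body (obs 136,309 / 229,268) [array([145.6, 336.8]), array([234.9, 291.7])]
 now obs 327.3,245.8/334.1,250/351.3,252.5 [array([323.9, 256.6]), array([331.1, 258.4]), array([347.6, 262.7])]
40 start near finger outer e-,e+ (obs 158,364 / 193.5,343.5) [array([162. , 367.4]), array([195.9, 348.2])] body (obs 136,309 / 229,268) [array([141.1, 312.1]), array([233.2, 269.3])]
 now obs 327.3,245.8/334.1,250/351.3,252.5 [array([324.1, 246. ]), array([331.4, 247.8]), array([348.1, 251.9])]
```

View pics/s4.png

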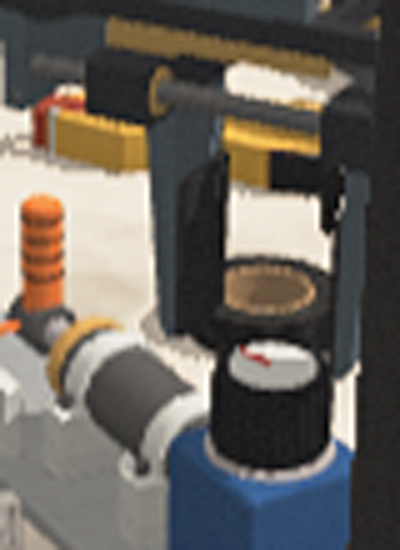

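The whole gripper, body and fingers, sits about 40 mm higher than the reported TCP. That explains why the close at "z 71" met nothing. I'll descend the extra distance step by step while watching the force.

In the tool's units: 5 mm is 0.1.

```bash
echo '[{"pos":[0, 0, 0.1]}, {"pos":[0, 0, 0.1]}, {"pos":[0, 0, 0.1]}, {}]' | python3 drive.py;echo '[{"pos":[0, 0, 0.08]}, {"pos":[0, 0, 0.08]}, {"pos":[0, 0, 0.08]}, {}, {}]' | python3 drive.py; python3 go.py 551.5 -296.6 33; python3 - <<'E'
from h import *
f=env.grab_frame('scene')[180:290,290:370]
cv2.imwrite('pics/s5.png',cv2.resize(f,None,fx=5,fy=5,interpolation=2))
E
```

```text
time_s: 4.0
ee_pos: [550.8, -295.4, 54.5]
ee_rot: [-179.9, 0.1, 36.8]
force: [-0.4, -0.3, 0.5]
gripper_width: 60.3
gripper_force: 0.0
time_s: 4.5
ee_pos: [551.5, -295.8, 43.6]
ee_rot: [-180.0, 0.0, 36.8]
force: [0.9, -0.4, 0.4]
gripper_width: 60.2
gripper_force: 0.0
t 4.5 pos [ 551.5 -295.8   43.6] rot [-180.      0.     36.76] F [ 0.9 -0.4  0.4] T [ 0.058 -0.016  0.002] w 60.2 gf 0.0
tool delta [-0.5  0.6 10.6]
```

View pics/s5.png

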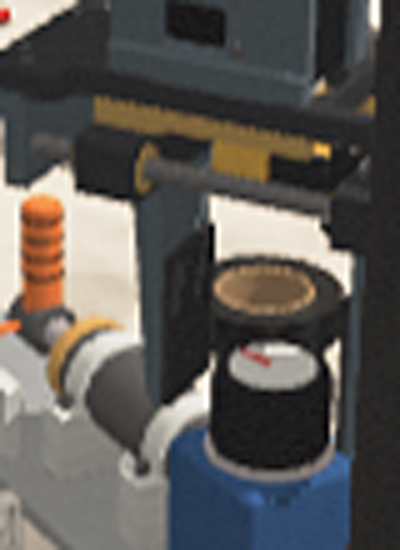

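```bash
python3 - <<'E'
from h import *
for z in (75,80,84,88):
  p=[551.5-.599*30,-295.8+.801*30,z]
  print(z,'pred',proj('scene',p),'obs(327.2,255.6) ->',ray('scene',327.2,255.6,z),'want',np.round(p,1))
E
```

```text
75 pred [327.1 260.4] obs(327.2,255.6) -> [ 541.4 -256.6] want [ 533.5 -271.8   75. ]
80 pred [327.2 257.8] obs(327.2,255.6) -> [ 537.2 -264.7] want [ 533.5 -271.8   80. ]
84 pred [327.2 255.8] obs(327.2,255.6) -> [ 533.8 -271.2] want [ 533.5 -271.8   84. ]
88 pred [327.3 253.7] obs(327.2,255.6) -> [ 530.4 -277.7] want [ 533.5 -271.8   88. ]
```

The fingertips match a plain +40 mm height offset, with the sideways position correct. I'll go down 10 mm more and grip.

In the tool's units: 3 mm is 0.06, 0.6 mm is 0.012.

```bash
echo '[{"pos":[-0.01, 0.012, 0.06]}, {"pos":[0, 0, 0.06]}, {"pos":[0, 0, 0.06]}, {}, {}]' | python3 drive.py;echo '[{}, {}, {}, {}]' | python3 drive.py 30 20; python3 go.py 551.5 -296.6 33
```

```text
time_s: 5.05
ee_pos: [551.4, -296.6, 34.5]
ee_rot: [-180.0, 0.0, 36.8]
force: [-0.1, -0.2, -0.4]
gripper_width: 59.8
gripper_force: 0.0
time_s: 5.45
ee_pos: [551.1, -296.1, 34.8]
ee_rot: [-179.9, 0.0, 36.8]
force: [-1.0, 1.5, 2.2]
gripper_width: 39.6
gripper_force: 20.0
t 5.45 pos [ 551.1 -296.1   34.8] rot [-179.94    0.     36.76] F [-1.   1.5  2.2] T [ 0.341  0.174 -0.019] w 39.6 gf 20.0
tool delta [-0.   0.7  1.8]
```

In the tool's units: 4.5 degrees is 0.025.

```bash
echo '[{}, {}]' | python3 drive.py 30 50 >/dev/null; python3 go.py 551.5 -296.6 33; for i in 1 2; do echo '[{"rot":[0, 0, 0.025]}, {"rot":[0, 0, 0.025]}, {}]' | python3 drive.py >/dev/null;python3 go.py 551.5 -296.6 33|head -1; done
```

```text
t 5.65 pos [ 551.1 -296.1   34.8] rot [-179.95    0.     36.76] F [-2.1  2.6  3.3] T [ 0.5    0.304 -0.014] w 39.1 gf 50.0
tool delta [0.  0.6 1.8]
t 5.95 pos [ 551.1 -296.    34.8] rot [-1.7993e+02  2.0000e-02  2.7760e+01] F [-2.1  2.6  2.9] T [ 0.563  0.367 -0.056] w 39.2 gf 50.0
t 6.25 pos [ 551.1 -295.9   34.8] rot [-1.7992e+02  3.0000e-02  1.8840e+01] F [-2.5  4.2  3.9] T [ 0.815  0.539 -0.046] w 39.1 gf 50.0
```

In the tool's units: 4.5 degrees is 0.025.

```bash
echo '[{"rot":[0, 0, 0.025]}, {"rot":[0, 0, 0.025]}, {}]' | python3 drive.py >/dev/null;python3 go.py 551.5 -296.6 33|head -1;  echo '[{"rot":[0, 0, 0.025]}, {"rot":[0, 0, 0.025]}, {}]' | python3 drive.py >/dev/null;python3 go.py 551.5 -296.6 33|head -1; echo '[{"rot":[0, 0, 0.025]}, {}]' | python3 drive.py >/dev/null;python3 go.py 551.5 -296.6 33|head -1
```

```text
t 6.55 pos [ 551.  -295.8   34.7] rot [-1.7991e+02  5.0000e-02  9.8500e+00] F [-2.2  4.6  4.8] T [ 0.808  0.506 -0.04 ] w 39.1 gf 50.0
t 6.85 pos [ 551.  -295.6   34.7] rot [-1.7991e+02  6.0000e-02  8.6000e-01] F [-3.5  4.5  4.4] T [0.943 0.521 0.016] w 39.6 gf 50.0
t 7.05 pos [ 550.4 -295.6   34.8] rot [-1.7997e+02  1.6000e-01 -3.3200e+00] F [-2.9  4.6  5.5] T [1.119 0.659 1.486] w 39.2 gf 50.0
```

The torque jumped to 1.49 N·m about 4° past the second click, so this is the stop, at yaw ≈ 0.8. Now I'll back off 4.5° to click 0 and then six clicks anticlockwise, sampling the torque.

In the tool's units: -4.5 degrees is -0.025.

```bash
echo '[{"rot":[0, 0, -0.025]}, {}]' | python3 drive.py >/dev/null;python3 go.py 551.5 -296.6 33|head -1; echo '[{"rot":[0, 0, -0.025]}, {}]' | python3 drive.py >/dev/null;python3 go.py 551.5 -296.6 33|head -1; echo '[{"rot":[0, 0, -0.025]}, {"rot":[0, 0, -0.025]}, {"rot":[0, 0, -0.025]}, {}]' | python3 drive.py >/dev/null;python3 go.py 551.5 -296.6 33|head -1; echo '[{"rot":[0, 0, -0.0333]}, {"rot":[0, 0, -0.0333]}, {"rot":[0, 0, -0.0333]}, {"rot":[0, 0, -0.0333]}, {"rot":[0, 0, -0.0333]}, {"rot":[0, 0, -0.0333]}, {}]' | python3 drive.py >/dev/null;python3 go.py 551.5 -296.6 33|head -1
```

```text
t 7.25 pos [ 550.4 -295.7   34.8] rot [-1.7991e+02  1.2000e-01  1.0000e+00] F [-4.   5.1  4.6] T [ 0.841  0.695 -0.064] w 38.9 gf 50.0
t 7.45 pos [ 550.5 -295.8   34.7] rot [-1.7989e+02  1.0000e-01  5.4500e+00] F [-4.5  4.1  6.2] T [ 0.821  0.673 -0.237] w 39.0 gf 50.0
t 7.85 pos [ 550.5 -296.1   34.8] rot [-1.7991e+02  8.0000e-02  1.8990e+01] F [-4.5  3.8  4.9] T [ 0.674  0.668 -0.05 ] w 39.1 gf 50.0
t 8.55 pos [ 551.1 -296.7   34.8] rot [-1.7997e+02  3.0000e-02  5.4880e+01] F [-2.6  2.   3.6] T [ 0.378  0.545 -0.045] w 39.1 gf 50.0
```

Three clicks so far. Three more to go, with a quarter-point check on the way, then release and look.

In the tool's units: -6 degrees is -0.0333.

```bash
echo '[{"rot":[0, 0, -0.0333]}, {"rot":[0, 0, -0.0333]}, {"rot":[0, 0, -0.0333]}, {"rot":[0, 0, -0.0333]}, {"rot":[0, 0, -0.0333]}, {"rot":[0, 0, -0.0333]}, {}]' | python3 drive.py >/dev/null;python3 go.py 551.5 -296.6 33|head -1; echo '[{"rot":[0, 0, -0.025]}, {}]' | python3 drive.py >/dev/null;python3 go.py 551.5 -296.6 33|head -1;echo '[{"rot":[0, 0, -0.025]}, {"rot":[0, 0, -0.025]}, {"rot":[0, 0, -0.025]}, {}, {}]' | python3 drive.py >/dev/null;python3 go.py 551.5 -296.6 33|head -1
```

```text
t 9.25 pos [ 551.9 -297.    34.8] rot [1.7995e+02 4.0000e-02 9.0720e+01] F [-1.4  2.9  2.3] T [ 0.302  0.137 -0.041] w 39.1 gf 50.0
t 9.45 pos [ 552.  -296.9   34.8] rot [1.7993e+02 4.0000e-02 9.5090e+01] F [0.2 1.6 2.8] T [ 0.218  0.048 -0.298] w 39.0 gf 50.0
t 9.95 pos [ 552.3 -296.9   34.8] rot [1.7992e+02 7.0000e-02 1.0858e+02] F [1.9 1.5 1.9] T [ 0.279 -0.286 -0.082] w 39.1 gf 50.0
```

In the tool's units: -30 mm is -0.6, -25 mm is -0.5, 8 degrees is 0.0444.

```bash
echo '[{}, {}, {}, {}]' | python3 drive.py 60 30; echo '[{"pos":[0, 0, -0.3]}, {"pos":[0, 0, -0.4]}, {"pos":[0, 0, -0.5]}, {"pos":[0, 0, -0.6], "rot":[0, 0, 0.0444]}, {"rot":[0, 0, 0.0444]}, {"rot":[0, 0, 0.0444]}, {"rot":[0, 0, 0.0444]}, {"rot":[0, 0, 0.0444]}]' | python3 drive.py>/dev/null;echo '[{"rot":[0, 0, 0.0444]}, {"rot":[0, 0, 0.0444]}, {"rot":[0, 0, 0.0444]}, {"rot":[0, 0, 0.0444]}, {"rot":[0, 0, 0.0444]}, {"rot":[0, 0, 0.0444]}, {"rot":[0, 0, 0.0444]}, {}]' | python3 drive.py>/dev/null; python3 go.py 537 -137.6 22
```

```text
time_s: 10.35
ee_pos: [551.3, -296.8, 34.5]
ee_rot: [-180.0, 0.0, 108.7]
force: [-0.1, -0.7, 0.6]
gripper_width: 60.1
gripper_force: 0.0
t 11.95 pos [ 551.4 -296.7  124.5] rot [1.800e+02 1.000e-02 1.276e+01] F [ 0.6 -0.6  0.6] T [0.034 0.024 0.007] w 60.0 gf 0.0
tool delta [  21.1 -158.3  102.5]
```

In the tool's units: -40 mm is -0.8, -30 mm is -0.6, 7.6 degrees is 0.0422.

```bash
echo '[{"rot":[0, 0, 0.0422]}, {"pos":[0, -0.6, 0]}, {"pos":[0, -0.8, 0]}, {"pos":[0, -0.8, 0]}, {"pos":[0, -0.8, 0]}, {"pos":[0, -0.19, 0]}, {}, {}]' | python3 drive.py 45 30; python3 go.py 537 -137.6 22;  python3 - <<'E'
from h import *
a=env.grab_frame('scene');b=env.grab_frame('top');cv2.imwrite('pics/raw_s6.png',a);cv2.imwrite('pics/raw_t6.png',b)
a=cv2.resize(a[170:290,270:370],(400,480),interpolation=2);b=cv2.resize(b[160:280,300:400],(400,480),interpolation=2)
cv2.imwrite('pics/st6.png',np.hstack([a,b]))
E
```

```text
time_s: 12.75
ee_pos: [537.5, -138.6, 124.8]
ee_rot: [179.9, -0.0, 5.2]
force: [-0.8, -0.1, -0.4]
gripper_width: 45.3
gripper_force: 0.0
t 12.75 pos [ 537.5 -138.6  124.8] rot [ 1.7994e+02 -3.0000e-02  5.2300e+00] F [-0.8 -0.1 -0.4] T [ 0.023 -0.04   0.014] w 45.3 gf 0.0
tool delta [ -0.5  -1.2 102.8]
```

View pics/st6.png

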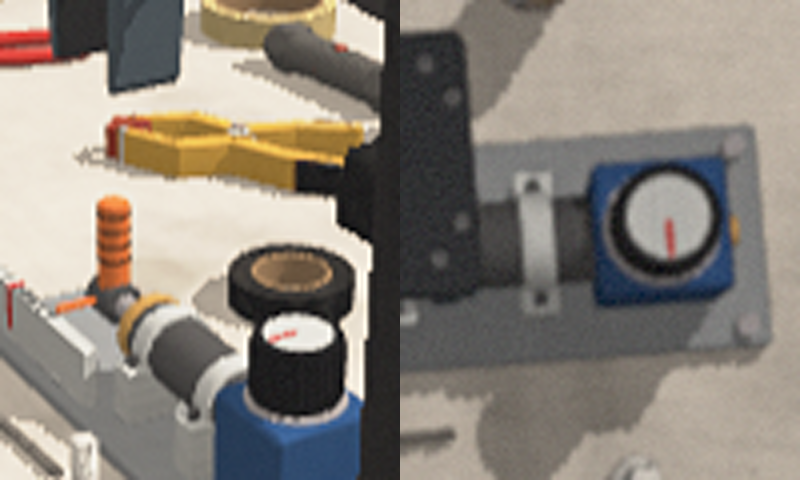

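The dial line went from pointing left and slightly down to straight down in the top view. That is about 70°, matching the net four clicks anticlockwise (2 → 6). Now the handle.

In the tool's units: 25 mm is 0.5, -1.2 mm is -0.024.

```bash
echo '[{"pos":[-0.01, -0.024, 0.5]}, {"pos":[0, 0, 0.5]}, {"pos":[0, 0, 0.4]}, {"pos":[0, 0, 0.3]}, {"pos":[0, 0, 0.2]}, {"pos":[0, 0, 0.1]}, {}, {}]' | python3 drive.py; echo '[{}, {}, {}, {}]' | python3 drive.py 10 15; python3 go.py 537 -137.6 22;
```

```text
time_s: 13.65
ee_pos: [537.2, -137.0, 25.2]
ee_rot: [180.0, -0.1, 5.1]
force: [0.3, -0.1, -0.5]
gripper_width: 45.0
gripper_force: 0.0
time_s: 14.05
ee_pos: [536.7, -136.5, 24.9]
ee_rot: [180.0, -0.0, 5.2]
force: [0.8, 6.4, 0.9]
gripper_width: 16.0
gripper_force: 3.8
t 14.05 pos [ 536.7 -136.5   24.9] rot [ 1.80e+02 -3.00e-02  5.16e+00] F [0.8 6.4 0.9] T [1.312 0.015 0.021] w 16.0 gf 3.8
tool delta [0.2 1.2 2.9]
```

In the tool's units: -5 mm is -0.1.

```bash
echo '[{}, {}, {}]' | python3 drive.py 10 40; python3 go.py 533.1 -96.6 24.9; echo '[{"pos":[0, -0.1, 0]}, {"pos":[0, -0.1, 0]}, {"pos":[0, -0.1, 0]}, {"pos":[0, -0.1, 0]}, {"pos":[0, -0.1, 0]}, {"pos":[0, -0.1, 0]}, {"pos":[0, -0.1, 0]}, {"pos":[0, -0.1, 0]}]' | python3 drive.py;echo '[{}]' | python3 drive.py; python3 go.py 533.1 -96.6 24.9
```

```text
time_s: 14.35
ee_pos: [536.6, -136.4, 24.9]
ee_rot: [-180.0, -0.0, 5.2]
force: [-1.0, 1.9, 3.7]
gripper_width: 15.0
gripper_force: 40.0
t 14.35 pos [ 536.6 -136.4   24.9] rot [-1.7999e+02 -2.0000e-02  5.1600e+00] F [-1.   1.9  3.7] T [ 0.358  0.069 -0.039] w 15.0 gf 40.0
tool delta [  0.1 -39.9   0. ]
time_s: 15.15
ee_pos: [533.3, -98.6, 24.9]
ee_rot: [179.8, -0.0, 5.2]
force: [-0.7, -9.4, 1.9]
gripper_width: 15.1
gripper_force: 40.0
time_s: 15.25
ee_pos: [533.3, -98.1, 24.9]
ee_rot: [179.8, -0.0, 5.3]
force: [-0.6, -8.1, 1.2]
gripper_width: 15.3
gripper_force: 40.0
t 15.25 pos [533.3 -98.1  24.9] rot [ 1.7979e+02 -4.0000e-02  5.2700e+00] F [-0.6 -8.1  1.2] T [-1.305  0.141 -0.015] w 15.3 gf 40.0
tool delta [-0.1 -1.6  0. ]
```

In the tool's units: -1.6 mm is -0.032.

```bash
echo '[{"pos":[0, -0.032, 0]}, {}, {}]' | python3 drive.py; python3 go.py 533.1 -96.6 24.9; python3 - <<'E'
from h import *
a=env.grab_frame('scene');b=env.grab_frame('top')
a=cv2.resize(a[200:280,240:320],(400,400),interpolation=2);b=cv2.resize(b[200:280,215:295],(400,400),interpolation=2)
cv2.imwrite('pics/st7.png',np.hstack([a,b]))
E
```

```text
time_s: 15.55
ee_pos: [533.2, -97.0, 24.9]
ee_rot: [179.8, -0.0, 5.3]
force: [-0.2, -8.0, 3.0]
gripper_width: 15.1
gripper_force: 40.0
t 15.55 pos [533.2 -97.   24.9] rot [ 1.7978e+02 -4.0000e-02  5.2500e+00] F [-0.2 -8.   3. ] T [-1.427  0.104 -0.042] w 15.1 gf 40.0
tool delta [-0.1 -0.4 -0. ]
```

View pics/st7.png

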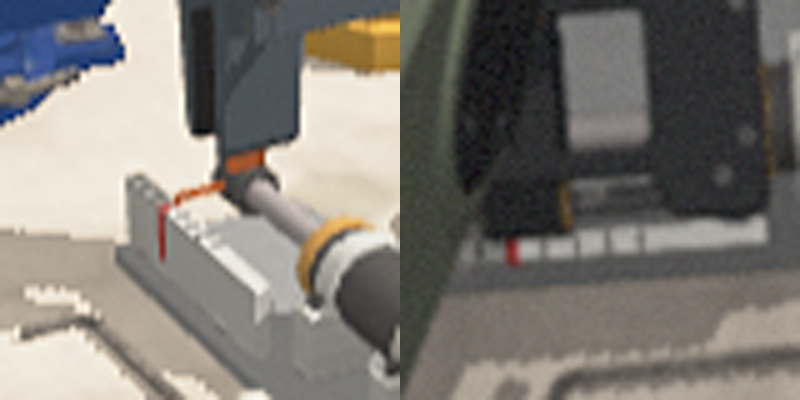

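The pointer tip (175,203) meets the end of the red line (about 163–172, 205). I'll nudge 0.4 mm, hold, then ease it in.

The rows are not in the units I measure in: shifts go in shares of 50 mm and turns go in shares of 180 degrees. I convert before sending: -0.4 mm is -0.008.

```bash
echo '[{"pos":[0, -0.008, 0]}, {}, {}, {}, {}, {}, {}, {}]' | python3 drive.py >/dev/null; echo '[{}, {}, {}, {}, {}]' | python3 drive.py; echo '[{"pos":[0, 0.08, 0]}, {"pos":[0, 0.08, 0]}, {"pos":[0, 0.08, 0]}, {"pos":[0, 0.08, 0]}, {"pos":[0, 0.08, 0]}, {"pos":[0, 0.08, 0]}, {"pos":[0, 0.08, 0]}, {"pos":[0, 0.08, 0]}]' | python3 drive.py; echo '[{"pos":[0, 0.08, 0]}, {"pos":[0, 0.06, 0]}, {"pos":[0, 0.02, 0]}, {"pos":[0, 0.02, 0]}, {}, {}]' | python3 drive.py; python3 go.py 536.6 -136.5 24.9
```

```text
time_s: 16.95
ee_pos: [533.2, -96.8, 24.9]
ee_rot: [179.8, -0.0, 5.2]
force: [-0.4, -8.9, 2.3]
gripper_width: 15.3
gripper_force: 40.0
time_s: 17.75
ee_pos: [535.9, -127.2, 24.9]
ee_rot: [179.9, -0.0, 5.2]
force: [-0.9, -3.9, 3.3]
gripper_width: 15.0
gripper_force: 40.0
time_s: 18.35
ee_pos: [536.6, -135.6, 24.9]
ee_rot: [180.0, -0.0, 5.2]
force: [-0.7, -3.7, 4.7]
gripper_width: 15.0
gripper_force: 40.0
t 18.35 pos [ 536.6 -135.6   24.9] rot [ 1.7999e+02 -2.0000e-02  5.1600e+00] F [-0.7 -3.7  4.7] T [-0.572  0.217 -0.03 ] w 15.0 gf 40.0
tool delta [-0.1  0.9 -0. ]
```

In the tool's units: 0.5 mm is 0.01, 0.4 mm is 0.008.

```bash
echo '[{"pos":[0, 0.01, 0]}, {"pos":[0, 0.01, 0]}, {"pos":[0, 0.008, 0]}, {}, {}]' | python3 drive.py; python3 go.py 536.6 -136.5 24.9
```

```text
time_s: 18.85
ee_pos: [536.7, -136.3, 24.9]
ee_rot: [-179.9, -0.0, 5.1]
force: [-0.9, -1.1, 5.1]
gripper_width: 15.4
gripper_force: 40.0
t 18.85 pos [ 536.7 -136.3   24.9] rot [-1.7994e+02 -2.0000e-02  5.1400e+00] F [-0.9 -1.1  5.1] T [-0.206  0.175 -0.024] w 15.4 gf 40.0
tool delta [-0.1  0.2  0. ]
```

In the tool's units: 0.5 mm is 0.01, 0.4 mm is 0.008.

```bash
echo '[{"pos":[0, 0.01, 0]}, {"pos":[0, 0.008, 0]}, {}, {}]' | python3 drive.py; echo '[{}, {}, {}, {}]' | python3 drive.py 45 20; echo '[{"pos":[0, 0, -0.2]}, {"pos":[0, 0, -0.4]}, {"pos":[0, 0, -0.5]}, {"pos":[0, 0, -0.5]}, {"pos":[0, 0, -0.4]}, {}, {}]' | python3 drive.py; python3 - <<'E'
from h import *
a=env.grab_frame('scene');b=env.grab_frame('top')
a=cv2.resize(a[170:320,240:365],(400,480),interpolation=2);b=cv2.resize(b[160:310,205:405],(400,300),interpolation=2)
cv2.imwrite('pics/st8.png',np.hstack([a,np.pad(b,((0,180),(0,0),(0,0)))]))
E
```

```text
time_s: 19.25
ee_pos: [536.6, -136.2, 24.9]
ee_rot: [-179.9, -0.0, 5.1]
force: [-1.4, 0.9, 5.0]
gripper_width: 14.9
gripper_force: 40.0
time_s: 19.65
ee_pos: [536.4, -137.6, 24.2]
ee_rot: [-180.0, 0.0, 5.2]
force: [-1.6, -0.6, -0.6]
gripper_width: 43.5
gripper_force: 0.0
time_s: 20.35
ee_pos: [536.6, -137.9, 124.9]
ee_rot: [180.0, -0.0, 5.2]
force: [-0.8, -0.6, -0.8]
gripper_width: 45.1
gripper_force: 0.0
```

View pics/st8.png

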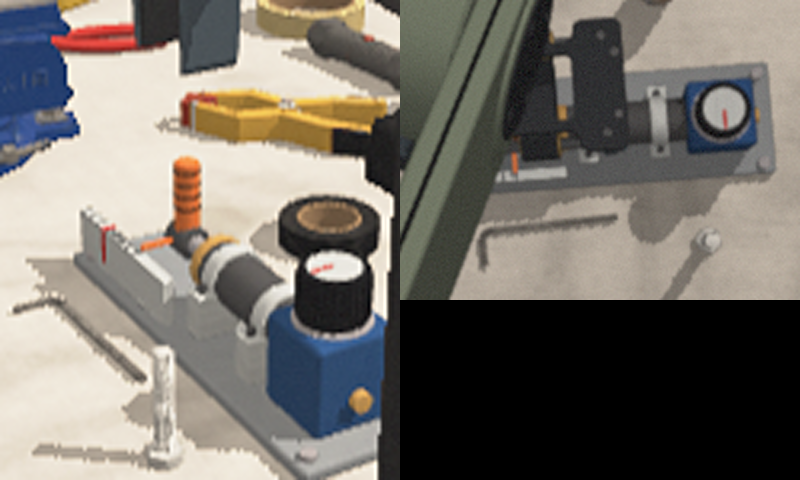

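The rod is fully in, the dial line still points straight down, the bystanders in view haven't moved, and the gripper is clear. I'll hand it in.

```bash
python3 -c "
from workcell import env
print(env.job_done())"
```

```text
the job is handed in; nothing more can be done
None
```

I turned the dial to its stop and backed it off six clicks, pulled the rod to the red line, held it over a second and eased it fully in by hand; the job was handed in at about 20 s with no verdict returned.

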